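# Press a stainless channel in a hand-lever bench press

## Task

Lay the longer of the two folded steel channels on the bed of the bench press, open side up, under the ram, centred on the bed and with its end flush against the fence at the back. Then swing the sprung lever right down to its stop, keep it there for a moment, and ease it back up to rest without letting it fly back. The channel stays where it was pressed; leave the other things on the bench where they are.

Things in the scene. Friction and masses are not known exactly. Their poses are not given: they have to be found in the camera images.
- channel: The longer folded stainless channel (U section, loose, 0.22 to 0.34 kg): 130 mm long along its x, 50 wide outside along y, 30 high, sheet 3 mm thick, open upwards (+z). Origin: centre of its underside. Its ends are alike. It starts flat on the bench to the right of the press (-y side), its length roughly along world y; it and the short channel may change places.
- short_channel: A shorter channel of the same section, 80 mm long, 50 wide, 30 high; origin at the centre of its underside. A bystander, to be left alone.
- collar: A dark steel shaft collar, 70 mm outside, 36 mm bore, 30 mm high, flat on the bench, origin at the centre of its underside. Bystander.
- wrench: A steel wrench 180 mm long lying flat on the bench, far left. Bystander.
- press: Grey C-shaped bench hand press, bolted down; place and yaw differ. Origin on the bench; +x runs from the open throat to the column at the back (roughly to the robot's left), +y to the lever side (towards the robot). Foot plate x -70 to +160, y -65 to +65, 20 mm thick. Bed: steel bar 44 mm wide, x -50 to +70, top z = 70. Fence at the bed's far end: face at x = +65, 70 wide, top z = 100.
- seat (a point): Point on the top of the bed, at x = 0, y = 0, z = 70 mm of the press, axes as the press. The channel is seated when its origin lies here, its length along x: its far end then touches the fence and 45 mm of it stand out in front of the head.
- lever_ball (a point): Centre of the black ball knob, 36 mm in diameter, on the end of the press's lever. Axes move with the lever; at rest they are those of the press.
- lever_pivot (a point): Centre of the lever's hinge, at x = 0, y = +58, z = 175 mm of the press, axes as the press. Hinge line: the press's x axis. The lever, a 16 mm rod, points to the press's +y side; ball centre 150 mm from the hinge line. At rest it rises 35 degrees above level (ball 86 mm above pivot), at the stop it is 20 degrees below level (ball 51 mm below).
- lever (a joint): Lever angle in rad: 0 at rest (up), growing as it is swung down, 0.96 at its stop. A spring returns it: some 4 N at the ball at rest, about 13 N at the stop; let go of, it snaps up much faster than 3 rad/s. Swinging it lowers the ram 0.044 m per rad.
- head_front (a point): Middle of the lower front edge of the press head, at x = -20, y = 0, z = 120 mm of the press. Head: x -20 to +145, y -38 to +38, z 120 to 240; a nose stands forward to x = -47 over z 200 to 238. A gripper pointing straight down fouls it: lean it 25 to 45 degrees, hand out towards press -x, hold the channel across its walls near its outer end, and bring it in level.
- ram_tip (a point): Centre of the lower end of the ram, a steel rod 22 mm thick under the head, at x = +15, y = 0 of the press; z = 117 mm with the lever up, about 75 mm with the lever at its stop. It goes down between the channel's walls without touching the part.

How it is judged:
By the outcome, as a careful person would: the job done as asked, in the order asked, and still so for the second after the job is handed in, with the robot touching nothing.
It also fails if it takes over 64 s, if anything falls off the work surface, if the arm or the gripper's body presses on something with over 40 N, if the wrist force passes 120 N, or if a joint passes its speed limit or range.

## Robot

A 6-joint arm with a two-finger parallel gripper is mounted at the origin on the work surface. World frame = base frame: x ahead of the robot, y to its left, z up, the work surface at z = 0. Lengths are in mm, angles in rad, forces in N, time in s.
With the tool pointing down it reaches from about 300 to 775 mm from the base axis. Payload 14.6 kg.
Tool frame: the origin (TCP) lies at the very end of the fingers, on their centre line; the grasp point (between the pads) lies 19 mm behind it; z points along the fingers, y is the direction in which the jaws open and shut (so a half turn about z gives the same grasp; the last joint's range is limited). The gripper opens to 94 mm and grips with 3 to 60 N. Pads are 16 mm wide; open, the fingers measure 119 mm over their backs; the gripper's body (75 mm by 177 mm) begins 78 mm behind the grasp point.
Start: joints at [-0.067, 0.3, 1.521, -0, 1.321, -0.067], TCP at [549.99, -0.002, 205.446] pointing down, gripper open.
Joint ranges: [-3.03, 3.03], [-0.79, 2.21], [0.23, 2.52], [-1.04, 4.18], [0, 3.07], [-2.55, 2.55]. Speed limits (rad/s): [2.22, 2.22, 2.57, 3.14, 3.14, 3.14].

## Interface

Orientations are given as [roll, pitch, yaw] about the fixed x, y, z axes, in that order (R = Rz(yaw) Ry(pitch) Rx(roll)).
In Python, from cell import manip gives the robot as it stands.
- The arm moves only by the shell command python3 -m inch 'ROWS' [FORCE]. ROWS is a JSON object of lists of equal length, an entry for each row: "grip": the opening, from -1 (shut) to 1 (fully open), so that 0 is half open; "travel": the shift along the world's x, y, z in cm, a list of three; "turn": the turn, a rotation vector about the world's x, y, z in degrees, a list of three. A call has 1 to 10 rows; each row is the pose to reach, as a shift and turn from the pose measured when the call began; what a row does not reach only later rows make up. A row lasts 1/8 s, in which the tool goes at most 62.5 mm and 10.7 degrees, less where a joint would pass 70% of its speed; a pose out of reach is approached as far as the arm can. A call with a gripper value outside its range is refused whole. The fingers move at their own pace and stop on an object; FORCE is the grip in N (left out, the last holds). Time passes only in rows, so rows that repeat a pose let the fingers close. It gives the time, the measured TCP pose, the force and the opening at its end, in the units of the state.
- manip.read_state(): the state, without advancing time (a new reading comes with each control period).
- manip.camera(name): name is "scene" or "side" or "wrist"; returns (picture, depth): 480x640x3 uint8, red, green, blue; 480x640 float32, mm along the optical axis (not along the pixel's ray), 0 where there is no reading.
- manip.calibration(name): a dict with "fx", "fy", "cx", "cy" (pixels), "world_from_camera" (4x4, takes a point from camera to world coordinates). Camera axes: x right, y up, looking along -z (the intrinsics and any distortion apply to the point x, -y, -z); pixel columns grow to the right and rows downward; lengths in mm; the calibration is good to about 2 mm. A picture is of the moment at which its call begins: read the wrist's pose just before it. calibration takes no time and is no camera call; for the wrist camera it gives the pose at the moment of the call.
- manip.sign_off(): hands the job in, once; it reports no verdict.
Trained networks look in the newest picture that a camera, given by its name, has taken for a name from the list of things; names that differ only in an ending like _2 or _b are one class to them, and where a whole thing is asked for, a point or a joint stands for the part that bears it (a point fixed in the world has none). Each returns a list of dicts, best first, with "p" (0 to 1); they miss things now and then, are a little off and sometimes report something else, mostly with a low value. They report only what shows in the picture. A call takes as long as a camera call.
- manip.look_for(camera, label): "bbox" ([left, top, right, bottom] in pixels, round what is visible of it).
The state is a dict: "clock": time; "joints": joint angles; "qd": joint speeds; "effort": joint torques, N m; "eef_pos": TCP position; "eef_rot": TCP orientation; "wrist_force": force on the tool from outside, world axes, zero at the start; "moment": the same for the moment, N m; "finger_gap": finger opening in mm.
Only numpy, scipy, OpenCV 4.12 (cv2) and the standard library are available. Lean on these libraries where they do the work, as an engineer would, in place of code of your own. Each camera call takes 0.05 s, during which the arm holds its last target.

## Working session

There is one attempt and no reset: what is moved stays moved. The work goes in short steps, Python scripts to look and compute and a shell command to move; the robot and the scene stay as the last step left them, time stands still between calls to the robot, and variables do not carry over. Pictures are saved under pics/ and viewed, and the job is handed in when it is done.

```bash
ls; mkdir -p pics
cat > h.py <<'E'
import numpy as np,cv2,json
from cell import manip
def snap(n,f):
    p,d=manip.camera(n); c=manip.calibration(n)
    cv2.imwrite('pics/'+f+'.png',p[:,:,::-1]); np.savez('pics/'+f+'.npz',d=d,p=p,T=np.array(c['world_from_camera']),k=np.array([c[x] for x in('fx','fy','cx','cy')]))
    return p,d,c
def load(f):
    z=np.load('pics/'+f+'.npz'); return z['p'],z['d'],z['T'],z['k']
def cloud(d,T,k):
    v,u=np.mgrid[:d.shape[0],:d.shape[1]]
    P=np.stack([(u-k[2])/k[0]*d,-(v-k[3])/k[1]*d,-d],-1)
    return P@T[:3,:3].T+T[:3,3]
def proj(P,T,k):
    q=(np.atleast_2d(P)-T[:3,3])@T[:3,:3]
    return np.stack([k[2]+k[0]*q[:,0]/-q[:,2],k[3]+k[1]*-q[:,1]/-q[:,2]],-1)
E
python3 - <<'E'
from h import *
for n in('scene','side'):
    p,d,c=snap(n,n+'0'); print(n,{k:v for k,v in c.items() if k!='world_from_camera'},np.round(c['world_from_camera'],3).tolist())
    for l in('channel','short_channel','collar','wrench','press','lever_ball'):
        print(l,manip.look_for(n,l)[:3])
s=manip.read_state();print(s)
E
```

```text
pics
scene {'fx': 465.8830768269992, 'fy': 465.8830768269992, 'cx': 317.71979127176496, 'cy': 241.12774497105593} [[-0.508, -0.715, 0.481, 1010.218], [0.862, -0.425, 0.277, 312.01], [0.006, 0.555, 0.832, 963.784], [0.0, 0.0, 0.0, 1.0]]
channel [{'bbox': [180.7, 213.2, 231.3, 259.0], 'p': 0.76}]
short_channel [{'bbox': [229.4, 176.4, 260.3, 208.3], 'p': 0.87}]
collar [{'bbox': [425.3, 274.5, 460.9, 306.6], 'p': 0.79}]
wrench [{'bbox': [452.1, 309.2, 479.6, 384.3], 'p': 0.72}]
press [{'bbox': [266.5, 203.5, 391.1, 406.8], 'p': 0.61}]
lever_ball [{'bbox': [328.3, 207.2, 382.0, 280.6], 'p': 0.77}]
side {'fx': 612.8611993303892, 'fy': 612.8611993303892, 'cx': 320.1585438838221, 'cy': 244.2823031798322} [[-0.862, 0.26, -0.436, -20.815], [-0.507, -0.436, 0.743, 1061.876], [0.003, 0.861, 0.508, 828.19], [0.0, 0.0, 0.0, 1.0]]
channel [{'bbox': [355.8, 216.5, 396.6, 251.8], 'p': 0.66}]
short_channel [{'bbox': [415.7, 240.6, 444.1, 265.1], 'p': 0.67}, {'bbox': [200.5, 194.4, 343.8, 333.5], 'p': 0.49}]
collar [{'bbox': [298.0, 361.6, 337.7, 396.3], 'p': 0.79}]
wrench [{'bbox': [201.6, 380.2, 293
[... 161 characters left out ...]
211.6, 339.6, 247.0], 'p': 0.73}]
{'clock': 0.7, 'joints': array([-6.66115643e-02,  2.99876065e-01,  1.52101590e+00, -1.22499619e-06,
        1.32073085e+00, -6.65745359e-02]), 'qd': array([ 0.00043445, -0.00037259, -0.00095079,  0.00067075, -0.00018889,
       -0.00050396]), 'effort': array([-1.01156365e-03, -5.31572127e+01, -3.52880788e+01,  7.08422810e-02,
        2.12534348e-02,  6.01241339e-06]), 'eef_pos': array([ 5.49975555e+02, -7.98498040e-03,  2.05451983e+02]), 'eef_rot': array([-3.14156248e+00, -8.22342259e-07,  1.57075960e+00]), 'wrist_force': array([ 0.0324498 , -0.06800875, -0.01008458]), 'moment': array([ 0.01276582, -0.0087898 , -0.02303516]), 'finger_gap': 93.97326214177694}
```

View pics/scene0.png

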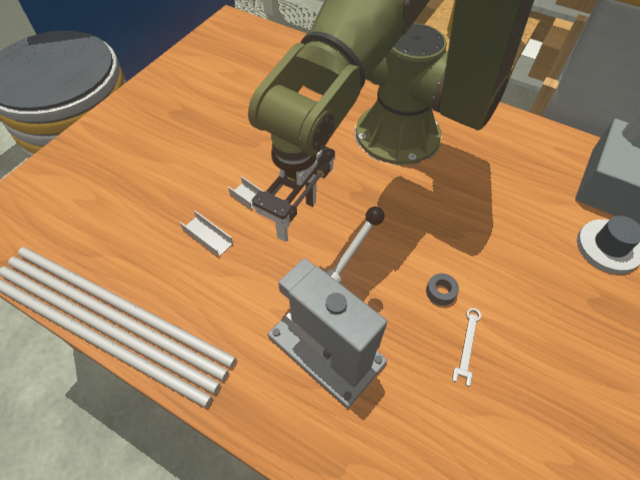

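View pics/side0.png

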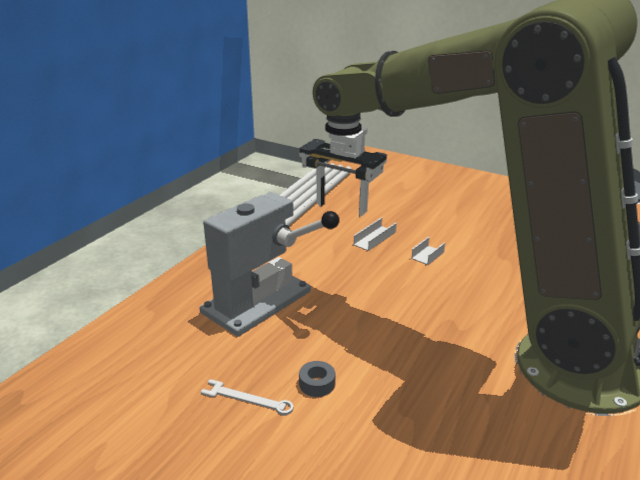

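Run:
```python
from h import *
boxes={'scene0':{'channel':[175,208,236,264],'short':[225,172,265,212],'ball':[328,207,382,280],'press':[262,200,395,410]},'side0':{'channel':[350,212,401,256],'ball':[275,211,340,247],'press':[195,188,345,340]}}
A={}
for f,b in boxes.items():
    p,d,T,k=load(f); C=cloud(d,T,k)
    for n,(l,t,r,bb) in b.items():
        q=C[t:bb,l:r].reshape(-1,3); ok=d[t:bb,l:r].ravel()>0; q=q[ok]
        q=q[(q[:,2]>8)]
        print(f,n,len(q),q.min(0).round(),q.max(0).round(),np.percentile(q,50,axis=0).round())
        if n in('channel','short'):
            for z0 in(10,22):
                m=q[(q[:,2]>z0)&(q[:,2]<40)]
                print(z0,len(m),cv2.minAreaRect(m[:,:2].astype(np.float32)))
        if n=='press':
            for lo,hi in((12,26),(60,76),(92,106),(225,260)):
                m=q[(q[:,2]>lo)&(q[:,2]<hi)]
                if len(m)>5: print(lo,hi,len(m),cv2.minAreaRect(m[:,:2].astype(np.float32)))
```

```text
scene0 channel 389 [ 548. -323.    8.] [ 617. -185.   35.] [ 570. -251.   23.]
10 364 ((582.7508544921875, -253.91033935546875), (132.83863830566406, 52.3939094543457), 81.40792083740234)
22 204 ((582.7135009765625, -253.76495361328125), (132.562255859375, 52.27661895751953), 81.40792083740234)
scene0 short 465 [ 395. -289.    8.] [641.  -6. 347.] [ 457. -209.   31.]
10 224 ((426.5895690917969, -244.97911071777344), (82.07022857666016, 54.352108001708984), 80.7440185546875)
22 119 ((426.6884460449219, -244.5364990234375), (79.68243408203125, 54.48186111450195), 81.16775512695312)
scene0 ball 856 [486. 104. 183.] [652. 157. 279.] [547. 131. 236.]
scene0 press 12032 [485. -20.   8.] [771. 272. 347.] [705. 149. 224.]
12 26 2617 ((687.2103881835938, 148.16043090820312), (229.9596710205078, 130.2360382080078), 79.23308563232422)
60 76 207 ((705.91552734375, 150.32504272460938), (200.2642822265625, 53.43151092529297), 88.99876403808594)
92 106 88 ((720.4259033203125, 214.45791625976562), (43.33102035522461, 99.50611877441406), 23.986385345458984)
225 260 4955 ((607.89453125, 124.6498870849
[... 236 characters left out ...]
2402344)
22 182 ((576.85693359375, -254.1404571533203), (142.07861328125, 57.97609329223633), 81.67686462402344)
side0 ball 1227 [ 478. -274.    8.] [829. 161. 280.] [608. 129. 205.]
side0 press 11511 [ 478. -451.    8.] [929. 278. 280.] [661. 177. 138.]
12 26 2413 ((747.5325317382812, -80.1973876953125), (215.34478759765625, 746.5188598632812), 16.072952270507812)
60 76 779 ((678.1177368164062, 153.32041931152344), (200.4242706298828, 62.64382553100586), 77.68559265136719)
92 106 263 ((691.9324340820312, 209.09860229492188), (84.83265686035156, 67.57461547851562), 74.9306640625)
225 260 2226 ((639.9102783203125, 134.0338134765625), (272.74151611328125, 201.82493591308594), 31.1330509185791)
```

The scene picture shows the long channel at about (207,236), open side up, and the short one at (245,192). The press stands at (330,330), with its ball at (375,215). The collar and wrench are clear of the work. The side view agrees. Next I'll refine the press pose and work out the grasp.

```bash
cat >> h.py <<'E'
def rect(m): 
    (c,(w,h),a)=cv2.minAreaRect(m[:,:2].astype(np.float32))
    if w<h: w,h,a=h,w,a+90
    return np.round(c,1),round(w,1),round(h,1),round((a+90)%180-90,2)
E
python3 - <<'E'
from h import *
from scipy.optimize import least_squares
for f in('scene0','side0'):
    p,d,T,k=load(f); q=cloud(d,T,k)[d>0]
    box=(q[:,0]>560)&(q[:,0]<800)&(q[:,1]>0)&(q[:,1]<320)
    fp=q[box&(abs(q[:,2]-20)<4)]
    ht=q[box&(abs(q[:,2]-239)<4)&(q[:,0]>610)]
    print(f,'foot',len(fp),rect(fp),np.median(fp[:,2])); print('head',len(ht),rect(ht),np.median(ht[:,2]))
    o=np.array([679,104.]);
    b=q[(np.linalg.norm(q-[501,138,261],axis=1)<45)]
    # keep dark pts
    b=b[b[:,2]>240]
    r=least_squares(lambda c:np.linalg.norm(b-c,axis=1)-18,[501,138,261],loss='soft_l1',f_scale=1); print('ball',len(b),r.x.round(1),r.cost)
    for n,c in(('ch',(582,-254)),):
        m=q[(np.abs(q[:,:2]-c)<85).all(1)&(q[:,2]<40)&(q[:,2]>24)&(q[:,0]>500)]; print(n,len(m),rect(m),m[:,2].max())
E
```

```text
scene0 foot 2343 (array([687.9, 148.5]), 229.5, 129.3, 79.48) 19.030752463415524
head 3927 (array([678.6, 118.9]), 260.6, 80.3, 76.59) 238.75321030256703
ball 401 [502.2 139.4 258.4] 1441.900465504927
ch 176 (array([ 582.7, -253.8]), 132.6, 52.3, 81.41) 34.789907035194915
side0 foot 1458 (array([678.3, 151.7]), 233.9, 132.5, 76.43) 19.488009730479064
head 1422 (array([682.8, 153. ]), 194.9, 79.7, 78.49) 239.00234510593123
ball 308 [497.7 140.9 260.4] 694.4797358546546
ch 141 (array([ 577.2, -252.4]), 137.4, 56.3, 83.27) 36.449419157438115
```

```bash
cat >> h.py <<'E'
def boxl(x,y,z):
    c=np.array([[a,b,e] for a in x for b in y for e in z],float)
    return [(c[i],c[j]) for i in range(8) for j in range(i) if bin(i^j).count('1')==1]
PRESS=boxl((-70,160),(-65,65),(0,20))+boxl((-20,145),(-38,38),(120,240))+boxl((-50,70),(-22,22),(69,70))
CH=boxl((-65,65),(-25,25),(0,30))
def tf(P,x,y,yaw,z=0):
    c,s=np.cos(np.radians(yaw)),np.sin(np.radians(yaw))
    return np.atleast_2d(P)@np.array([[c,s,0],[-s,c,0],[0,0,1]])+[x,y,z]
def draw(im,T,k,L,pose,col,S):
    for a,b in L:
        q=proj(tf([a,b],*pose),T,k)*S; cv2.line(im,tuple(int(v) for v in q[0]),tuple(int(v) for v in q[1]),col,1,cv2.LINE_AA)
E
cat > ov.py <<'E'
from h import *
import sys
def go(f,win,out,items,S=4):
    p,d,T,k=load(f); l,t,r,b=win
    im=cv2.resize(p[t:b,l:r,::-1],None,fx=S,fy=S,interpolation=cv2.INTER_CUBIC)
    T2=T;k2=k.copy();k2[2]-=l;k2[3]-=t
    for L,pose,col in items: draw(im,T2,k2,L,pose,col,S)
    cv2.imwrite('pics/'+out+'.png',im)
E
python3 - <<'E'
from ov import *
it=[(PRESS,(679.5,104.3,79.4),(0,0,255)),(CH,(582,-253.8,81.4),(0,255,0))]
go('scene0',(175,200,395,410),'o1',it,S=3); go('side0',(190,185,410,345),'o2',it,S=3)
E
```

```text
(no output)
```

View pics/o1.png

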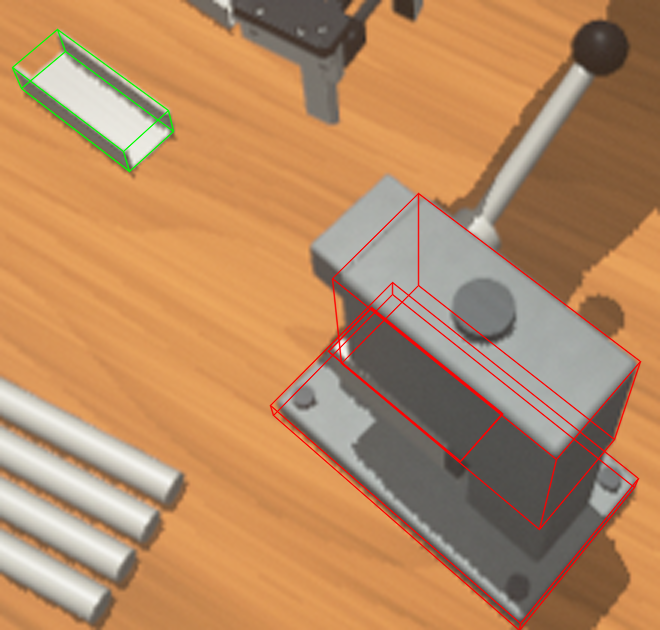

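View pics/o2.png

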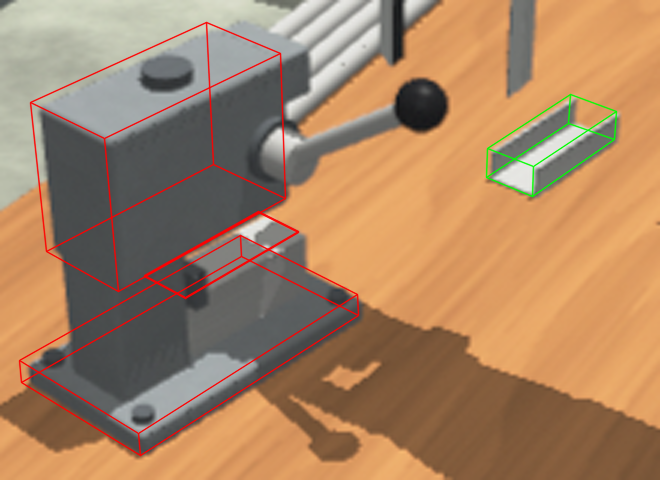

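```bash
cat >> h.py <<'E'
from scipy.spatial.transform import Rotation as Ro
def target(yaw,lean):
    a,t=np.radians(yaw),np.radians(lean)
    z=np.array([np.sin(t)*np.cos(a),np.sin(t)*np.sin(a),-np.cos(t)])
    y=np.array([np.sin(a),-np.cos(a),0]); return np.column_stack([np.cross(y,z),y,z])
def cmd(pos,R,note=''):
    s=manip.read_state(); R0=Ro.from_euler('xyz',s['eef_rot']).as_matrix()
    rv=Ro.from_matrix(R@R0.T).as_rotvec(degrees=True)
    print(note,'travel cm',((np.array(pos)-s['eef_pos'])/10).round(2).tolist(),'turn',rv.round(1).tolist())
def st():
    s=manip.read_state(); print('t',round(s['clock'],2),'tcp',s['eef_pos'].round(1),'rot',np.degrees(s['eef_rot']).round(1),'F',s['wrist_force'].round(1),'M',s['moment'].round(2),'gap',round(s['finger_gap'],1),'q',s['joints'].round(2))
E
python3 - <<'E'
from h import *
R=target(81.6,35); e=np.array([np.cos(np.radians(81.6)),np.sin(np.radians(81.6)),0])
g=np.array([581,-254,0])-40*e+[0,0,23]
tcp=g+19*R[:,2]; print(tcp)
cmd(tcp,R,'grasp'); cmd(tcp-120*R[:,2]+[0,0,0],R,'pre')
E
```

```text
[ 576.74868473 -282.78985063    7.43611116]
grasp travel cm [2.68, -28.28, -19.8] turn [34.9, -2.6, -8.1]
pre travel cm [1.67, -35.09, -9.97] turn [34.9, -2.6, -8.1]
```

```bash
python3 -m inch '{"grip":[1,1,1,1,1,1,1,1,1,1],"travel":[[0.2,-4.4,0],[0.4,-8.8,-1],[0.6,-13.2,-2],[0.9,-17.5,-3.5],[1.1,-22,-5],[1.3,-26.5,-6.5],[1.5,-31,-8],[1.7,-35.1,-10],[1.7,-35.1,-10],[1.7,-35.1,-10]],"turn":[[5,-0.4,-1.2],[10,-0.8,-2.4],[15,-1.1,-3.5],[20,-1.5,-4.6],[25,-1.9,-5.8],[30,-2.2,-7],[34.9,-2.6,-8.1],[34.9,-2.6,-8.1],[34.9,-2.6,-8.1],[34.9,-2.6,-8.1]]}' 60
python3 - <<'E'
from ov import *
st(); snap('wrist','w1'); snap('scene','scene1')
it=[(CH,(581,-254,81.6),(0,255,0))]
go('w1',(0,0,640,480),'o3',it,S=1)
p,d,T,k=load('w1'); q=cloud(d,T,k)[d>0]
m=q[(np.abs(q[:,:2]-[581,-254])<85).all(1)&(q[:,2]<40)&(q[:,2]>24)];print(rect(m),len(m))
E
```

```text
clock: 1.95
eef_pos: [567.2, -350.4, 105.8]
eef_rot: [3.14, -0.61, 1.426]
wrist_force: [-0.3, -0.3, -0.2]
finger_gap: 94.0
t 1.95 tcp [ 567.2 -350.4  105.8] rot [179.9 -35.   81.7] F [-0.3 -0.3 -0.2] M [-0.27 -0.03 -0.01] gap 94.0 q [-0.8   0.87  0.99  0.48  1.67 -0.7 ]
(array([ 580.9, -251.5]), 130.6, 50.1, 81.7) 1380
```

View pics/o3.png

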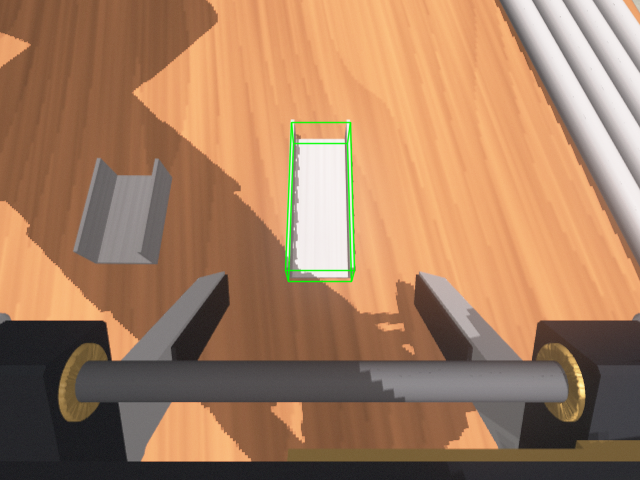

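The wrist view has the channel at (322,205), centred between the fingers, and the overlay fits. Depth puts its centre at (580.9, -251.5). I'll go in and grasp it.

Run:
```python
from h import *
R=target(81.7,35); e=np.array([np.cos(np.radians(81.7)),np.sin(np.radians(81.7)),0])
g=np.array([580.9,-252.,0])-40*e+[0,0,23.5]
cmd(g+19*R[:,2],R,'grasp')
```

```text
grasp travel cm [0.91, 6.92, -9.88] turn [0.1, 0.1, -0.0]
```

```bash
python3 -m inch '{"grip":[1,1,1,1,1,0,-0.5,-0.5,-0.5,-0.5],"travel":[[0.2,1.7,-2.5],[0.4,3.4,-5],[0.6,5.1,-7.5],[0.9,6.9,-9.8],[0.9,6.9,-9.8],[0.9,6.9,-9.8],[0.9,6.9,-9.8],[0.9,6.9,-9.8],[0.9,6.9,-9.8],[0.9,6.9,-9.8]],"turn":[[0,0,0],[0,0,0],[0,0,0],[0,0,0],[0,0,0],[0,0,0],[0,0,0],[0,0,0],[0,0,0],[0,0,0]]}' 60
python3 - <<'E'
from h import *
st(); snap('wrist','w2')
E
```

```text
clock: 3.3
eef_pos: [576.5, -281.1, 8.8]
eef_rot: [3.139, -0.609, 1.427]
wrist_force: [-1.9, -1.5, 0.5]
finger_gap: 49.5
t 3.3 tcp [ 576.5 -281.1    8.8] rot [179.9 -34.9  81.8] F [-1.9 -1.5  0.5] M [-0.26  0.22  0.09] gap 49.5 q [-0.72  0.9   1.18  0.51  1.44 -0.74]
```

View pics/w2.png

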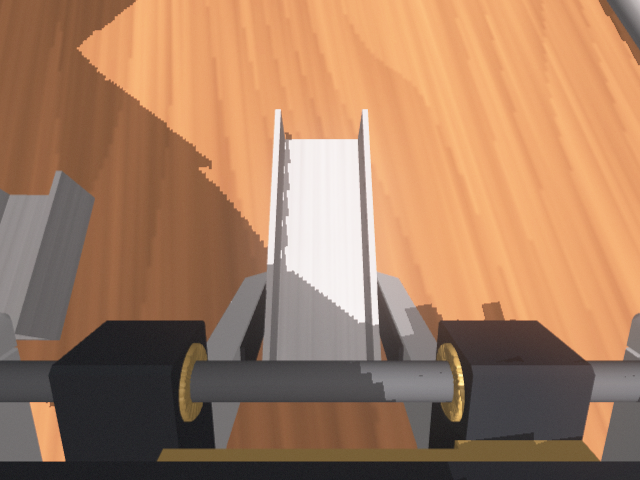

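The jaws stopped at 49.5 mm, so the channel is held across its walls. I'll lift it and carry it to a standoff in front of the press throat.

Run:
```python
from h import *
R=target(79.4,35); e=np.array([np.cos(np.radians(79.4)),np.sin(np.radians(79.4)),0])
for o in ((679.5,104.3),(677,105)):
  p=np.array([*o,0])+(-29-140)*e+[0,0,8.8+80]
  cmd(p,R,'standoff')
```

```text
standoff travel cm [7.19, 21.93, 8.0] turn [0.1, 0.1, -2.3]
standoff travel cm [6.94, 22.0, 8.0] turn [0.1, 0.1, -2.3]
```

```bash
python3 -m inch '{"grip":[-0.5,-0.5,-0.5,-0.5,-0.5,-0.5,-0.5,-0.5,-0.5,-0.5],"travel":[[0,0,1.5],[0,0,4],[0,0,7],[0.5,2,10],[2,7,11],[4,12,11],[5.5,17,11],[7,22,10],[7,22,8],[7,22,8]],"turn":[[0,0,0],[0,0,0],[0,0,0],[0,0,0],[0,0,-1],[0,0,-1],[0,0,-2],[0,0,-2.3],[0,0,-2.3],[0,0,-2.3]]}' 60
python3 - <<'E'
from ov import *
st(); 
for n in('scene','side','wrist'): snap(n,n+'3')
it=[(PRESS,(679.5,104.3,79.4),(0,0,255)),(PRESS,(676,106,79.4),(0,255,255))]
go('wrist3',(0,0,640,480),'o4',it,S=1)
E
```

```text
clock: 4.6
eef_pos: [646.0, -61.2, 88.5]
eef_rot: [3.141, -0.609, 1.387]
wrist_force: [-0.1, -0.0, -3.6]
finger_gap: 49.6
t 4.6 tcp [646.  -61.2  88.5] rot [180.  -34.9  79.4] F [-0.1 -0.  -3.6] M [-0.62  0.13  0.04] gap 49.6 q [-0.39  0.69  1.34  0.62  1.3  -0.43]
```

View pics/o4.png

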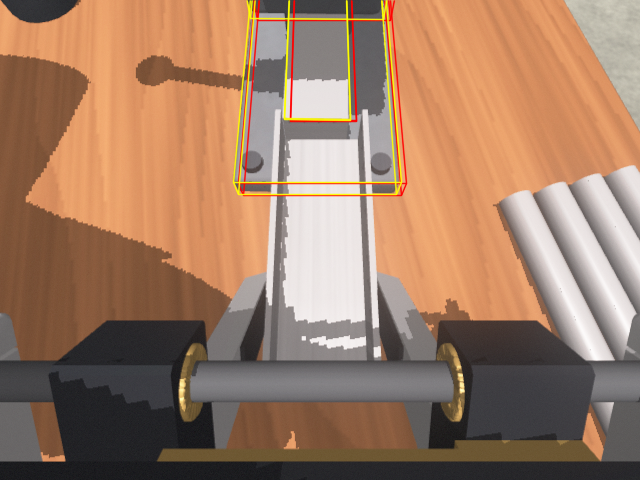

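View pics/scene3.png

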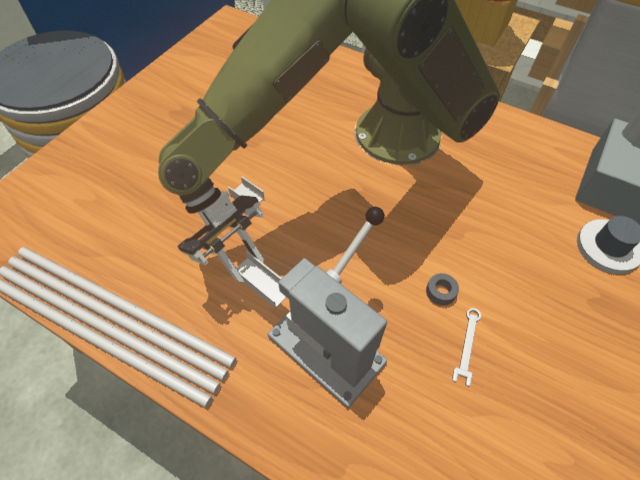

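View pics/side3.png

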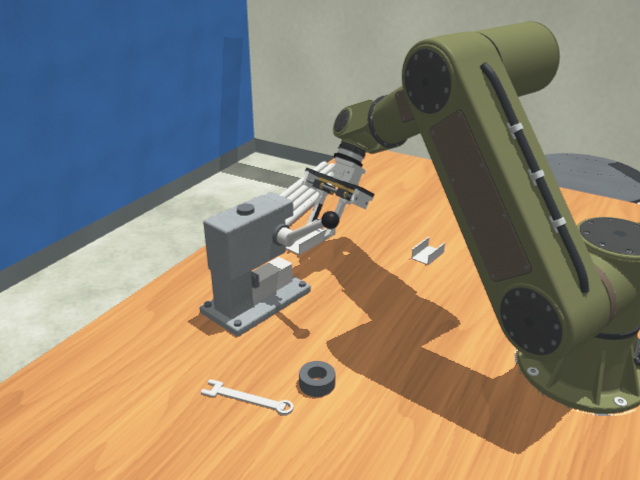

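```bash
cat > rel.py <<'E'
from h import *
def edges(f,o=(677,105),yaw=79.4):
    p,d,T,k=load(f); q=cloud(d,T,k)[d>0]
    a=np.radians(yaw); ex=np.array([np.cos(a),np.sin(a)]); ey=np.array([-np.sin(a),np.cos(a)])
    L=np.column_stack([(q[:,:2]-o)@ex,(q[:,:2]-o)@ey,q[:,2]])
    def slices(m,lo,hi,st,name):
        for x in np.arange(lo,hi,st):
            s=m[(m[:,0]>=x)&(m[:,0]<x+st)]
            if len(s)>15:
                y=s[:,1]; print(name,x,'y',np.percentile(y,1).round(1),np.percentile(y,99).round(1),'mid',round((np.percentile(y,1)+np.percentile(y,99))/2,1),'z',np.median(s[:,2]).round(1),len(s))
    return L,slices
E
python3 - <<'E'
from rel import *
L,sl=edges('wrist3')
near=abs(L[:,1])<60
sl(L[near&(abs(L[:,2]-70)<4)&(L[:,0]>-56)],-56,60,8,'bed')
sl(L[near&(L[:,2]>100)&(L[:,2]<116)&(L[:,0]<-60)],-200,-60,15,'walls')
sl(L[near&(abs(L[:,1])<15)&(L[:,2]>70)&(L[:,2]<100)&(L[:,0]<-40)],-200,-60,15,'floor')
sl(L[(abs(L[:,1])<80)&(abs(L[:,2]-20)<3)],-80,0,10,'foot')
w=L[near&(L[:,2]>100)&(L[:,2]<116)&(L[:,0]<-40)];print('tip x',np.percentile(w[:,0],[95,99,99.8]))
E
```

```text
bed -56 y -18.6 24.1 mid 2.7 z 69.0 361
bed -48 y -19.2 24.3 mid 2.5 z 70.8 648
bed -40 y -18.8 24.0 mid 2.6 z 70.7 609
bed -32 y -18.9 24.3 mid 2.7 z 70.8 600
bed -24 y -19.1 23.8 mid 2.3 z 70.8 574
bed -16 y -19.3 24.0 mid 2.3 z 70.8 551
bed -8 y -19.5 23.6 mid 2.0 z 70.7 530
bed 0 y -19.7 23.6 mid 1.9 z 70.7 542
bed 8 y -19.9 23.4 mid 1.7 z 70.7 505
bed 16 y -20.1 23.6 mid 1.7 z 70.8 509
bed 24 y -20.3 23.2 mid 1.4 z 70.8 474
bed 32 y -19.7 23.3 mid 1.8 z 70.8 455
bed 40 y -20.0 23.0 mid 1.5 z 70.7 415
walls -200 y -26.2 23.7 mid -1.2 z 111.5 778
walls -185 y -37.2 34.8 mid -1.2 z 111.5 1135
walls -170 y -36.8 34.1 mid -1.3 z 109.8 878
walls -155 y -26.0 23.7 mid -1.1 z 111.4 547
walls -140 y -26.1 23.7 mid -1.2 z 111.5 500
walls -125 y -26.0 23.8 mid -1.1 z 111.4 461
walls -110 y -26.1 23.7 mid -1.2 z 111.2 427
walls -95 y -26.0 23.8 mid -1.1 z 111.3 392
walls -80 y -25.8 23.8 mid -1.0 z 111.3 122
floor -200 y -14.6 14.7 mid 0.1 z 84.8 1864
floor -185 y -14.8 14.7 mid -0.0 z 84.8 1711
floor -170 y -14.7 14.6 mid -0.0 z 84.8 1580
floor -155 y -14.6 14.6 mid 0.0 z 84.7 1445
floor -140 y -14.8 14.7 mid -0.0 z 84.7 1351
floor -125 y -14.7 14.8 mid 0.0 z 84.6 1252
floor -110 y -14.6 14.6 mid -0.0 z 84.6 1166
floor -95 y -14.8 14.8 mid 0.0 z 84.6 1080
floor -80 y -14.4 14.6 mid 0.1 z 84.6 332
foot -70 y -61.0 66.3 mid 2.6 z 20.3 759
foot -60 y -61.4 67.0 mid 2.8 z 20.6 313
foot -50 y -61.3 67.1 mid 2.9 z 20.7 378
foot -40 y -61.0 66.1 mid 2.6 z 20.8 662
foot -30 y -61.4 65.9 mid 2.3 z 20.7 749
foot -20 y -61.3 65.6 mid 2.1 z 20.8 739
foot -10 y -61.9 65.4 mid 1.8 z 20.7 748
tip x [-86.21330467 -77.29533834 -75.7244253 ]
```

Run:
```python
from h import *
y=78.7; a=np.radians(y); R=target(y,35); e=np.array([np.cos(a),np.sin(a),0]); o=np.array([674.0,105.6,0])
for x,z,n in((-130,86,'align'),(-60,86,'mid'),(-6,86,'in'),(-6,79,'down')):
  cmd(o+(x-28)*e+[0,0,z],R,n)
```

```text
align travel cm [-0.37, 1.31, -0.39] turn [0.1, 0.2, -0.6]
mid travel cm [1.0, 8.17, -0.39] turn [0.1, 0.2, -0.6]
in travel cm [2.06, 13.47, -0.39] turn [0.1, 0.2, -0.6]
down travel cm [2.06, 13.47, -1.09] turn [0.1, 0.2, -0.6]
```

```bash
python3 -m inch '{"grip":[-0.5,-0.5,-0.5,-0.5,-0.5,-0.5,-0.5,-0.5,-0.5,-0.5],"travel":[[-0.3,0.7,-0.2],[-0.4,1.3,-0.3],[0.0,3.2,-0.3],[0.4,5.2,-0.3],[0.8,7.2,-0.3],[1.2,9.2,-0.3],[1.6,11.2,-0.3],[1.9,12.7,-0.3],[1.9,12.7,-0.3],[1.9,12.7,-0.3]],"turn":[[0,0,-0.3],[0,0,-0.6],[0,0,-0.6],[0,0,-0.6],[0,0,-0.6],[0,0,-0.6],[0,0,-0.6],[0,0,-0.6],[0,0,-0.6],[0,0,-0.6]]}' 60
python3 - <<'E'
from rel import *
st(); 
for n in('scene','side','wrist'): snap(n,n+'4')
L,sl=edges('wrist4',(675,105.4),78.7)
near=abs(L[:,1])<60
sl(L[near&(abs(L[:,1])<40)&(L[:,2]>98)&(L[:,2]<114)&(L[:,0]<-20)],-100,60,15,'walls')
sl(L[(abs(L[:,1])<80)&(abs(L[:,2]-20)<3)],-80,80,15,'foot')
E
```

```text
clock: 6.0
eef_pos: [665.8, 64.1, 86.9]
eef_rot: [3.138, -0.609, 1.376]
wrist_force: [0.3, -1.3, -2.5]
finger_gap: 49.6
t 6.0 tcp [665.8  64.1  86.9] rot [179.8 -34.9  78.8] F [ 0.3 -1.3 -2.5] M [-0.68  0.22  0.  ] gap 49.6 q [-0.19  0.67  1.39  0.67  1.17 -0.29]
walls -85 y -24.2 25.6 mid 0.7 z 108.5 358
walls -70 y -24.2 25.7 mid 0.8 z 108.6 787
walls -55 y -35.4 36.8 mid 0.7 z 108.5 1318
walls -40 y -33.5 35.2 mid 0.8 z 108.1 686
walls -25 y -24.0 25.5 mid 0.7 z 108.4 178
foot -80 y -40.8 41.5 mid 0.3 z 19.3 45
foot -65 y -39.4 40.1 mid 0.3 z 20.8 34
foot -50 y -64.2 64.9 mid 0.3 z 19.8 17
foot -35 y -64.1 64.6 mid 0.2 z 20.4 365
foot -20 y -63.7 63.9 mid 0.1 z 20.6 1258
foot -5 y -63.6 63.7 mid 0.0 z 20.6 1434
foot 10 y -63.4 63.7 mid 0.2 z 20.6 1347
foot 25 y -64.1 64.4 mid 0.2 z 20.5 353
```

View pics/wrist4.png

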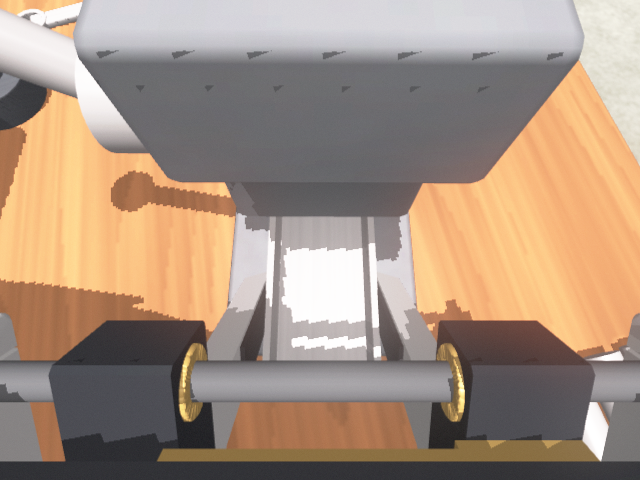

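View pics/side4.png

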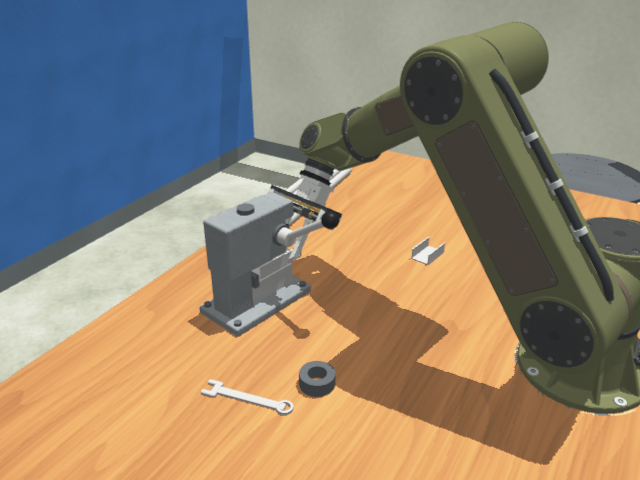

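The channel is in the throat with its walls between about px 270 and 378. It is parallel to the foot plate and 0.5 mm off the centre line. I'll lower it to just above the bed and feed it forward.

```bash
python3 -m inch '{"grip":[-0.5,-0.5,-0.5,-0.5,-0.5,-0.5],"travel":[[0.05,0,-0.3],[0.05,0,-0.6],[0.15,0.5,-0.7],[0.2,0.8,-0.7],[0.2,0.8,-0.7],[0.2,0.8,-0.7]],"turn":[[0,0,0],[0,0,0],[0,0,0],[0,0,0],[0,0,0],[0,0,0]]}' 60
python3 - <<'E'
from h import *
st()
E
```

```text
clock: 6.9
eef_pos: [667.8, 71.9, 80.0]
eef_rot: [3.137, -0.609, 1.376]
wrist_force: [0.0, 0.7, -3.2]
finger_gap: 49.7
t 6.9 tcp [667.8  71.9  80. ] rot [179.8 -34.9  78.8] F [ 0.   0.7 -3.2] M [-0.68  0.14  0.01] gap 49.7 q [-0.18  0.68  1.39  0.67  1.16 -0.29]
```

```bash
python3 -m inch '{"grip":[-0.5,-0.5,-0.5,-0.5],"travel":[[0.04,0.2,-0.03],[0.08,0.4,-0.05],[0.08,0.4,-0.05],[0.08,0.4,-0.05]],"turn":[[0,0,0],[0,0,0],[0,0,0],[0,0,0]]}' 60
python3 - <<'E'
from h import *
st()
E
```

```text
clock: 7.4
eef_pos: [668.6, 75.9, 79.5]
eef_rot: [3.137, -0.609, 1.376]
wrist_force: [0.0, 0.2, -3.7]
finger_gap: 49.9
t 7.4 tcp [668.6  75.9  79.5] rot [179.8 -34.9  78.8] F [ 0.   0.2 -3.7] M [-0.68  0.14  0.  ] gap 49.9 q [-0.18  0.68  1.39  0.68  1.15 -0.29]
```

```bash
python3 -m inch '{"grip":[-0.5,-0.5,-0.5,-0.5],"travel":[[0.02,0.1,-0.03],[0.04,0.2,-0.05],[0.04,0.2,-0.05],[0.04,0.2,-0.05]],"turn":[[0,0,0],[0,0,0],[0,0,0],[0,0,0]]}' 60;  python3 -m inch '{"grip":[-0.5,-0.5,-0.5],"travel":[[0.02,0.1,0],[0.02,0.1,0],[0.02,0.1,0]],"turn":[[0,0,0],[0,0,0],[0,0,0]]}' 60
python3 - <<'E'
from h import *
st()
E
```

```text
clock: 7.9
eef_pos: [669.0, 77.5, 79.0]
eef_rot: [3.137, -0.609, 1.375]
wrist_force: [-2.6, -4.4, -0.6]
finger_gap: 49.7
clock: 8.28
eef_pos: [669.0, 77.5, 78.9]
eef_rot: [3.137, -0.608, 1.375]
wrist_force: [-5.1, -8.9, -0.3]
finger_gap: 49.3
t 8.28 tcp [669.   77.5  78.9] rot [179.8 -34.8  78.8] F [-5.1 -8.9 -0.3] M [-1.5   0.73  0.41] gap 49.3 q [-0.17  0.68  1.39  0.67  1.15 -0.28]
```

```bash
python3 -m inch '{"grip":[-0.5,-0.5,-0.5],"travel":[[0,0,-0.02],[0,0,-0.02],[0,0,-0.02]],"turn":[[0,0,0],[0,0,0],[0,0,0]]}' 60
python3 - <<'E'
from rel import *
st(); 
for n in('wrist','side'): snap(n,n+'5')
L,sl=edges('wrist5',(675,105.4),78.7)
sl(L[(abs(L[:,1])<28)&(L[:,2]>96)&(L[:,2]<106)&(L[:,0]<-20)],-100,60,10,'walls')
sl(L[(abs(L[:,1])<80)&(abs(L[:,2]-20)<3)],-80,80,15,'foot')
sl(L[(abs(L[:,1])<15)&(L[:,2]>69)&(L[:,2]<80)],-80,80,15,'floor')
E
cd pics; python3 -c "
import cv2;a=cv2.imread('side5.png')[180:340,190:350];cv2.imwrite('side5z.png',cv2.resize(a,None,fx=3.7,fy=3.7,interpolation=2))"
```

```text
clock: 8.65
eef_pos: [669.1, 77.4, 78.8]
eef_rot: [3.137, -0.608, 1.375]
wrist_force: [-2.5, -4.5, 0.3]
finger_gap: 49.7
t 8.65 tcp [669.1  77.4  78.8] rot [179.8 -34.8  78.8] F [-2.5 -4.5  0.3] M [-0.73  0.45  0.27] gap 49.7 q [-0.17  0.68  1.39  0.67  1.15 -0.28]
walls -70 y -24.5 25.1 mid 0.3 z 100.5 130
walls -60 y -24.7 25.2 mid 0.2 z 100.7 433
walls -50 y -24.7 25.1 mid 0.2 z 100.8 446
walls -40 y -27.6 27.5 mid -0.0 z 100.7 510
walls -30 y -27.5 27.5 mid -0.0 z 100.4 365
foot -65 y -40.3 40.1 mid -0.1 z 20.6 124
foot -50 y -38.3 38.0 mid -0.1 z 20.6 20
foot -35 y -64.6 64.7 mid 0.0 z 20.0 134
foot -20 y -64.1 64.2 mid 0.1 z 20.5 621
foot -5 y -63.5 63.7 mid 0.1 z 20.6 1615
foot 10 y -63.9 63.8 mid -0.1 z 20.6 1157
floor -65 y -14.8 14.7 mid -0.1 z 73.7 1512
floor -50 y -14.7 14.7 mid -0.0 z 73.7 1769
floor -35 y -14.7 14.8 mid 0.0 z 73.7 1625
floor -20 y -14.6 14.7 mid 0.1 z 73.7 1505
floor -5 y -14.8 14.5 mid -0.2 z 73.7 545
```

View pics/side5z.png

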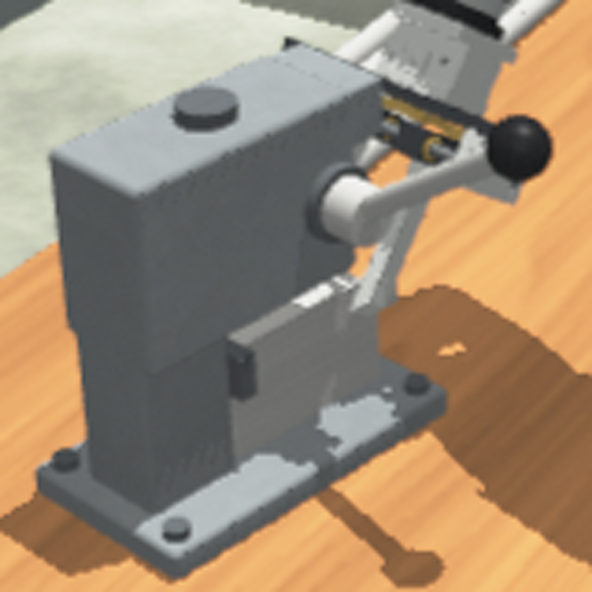

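View pics/wrist5.png

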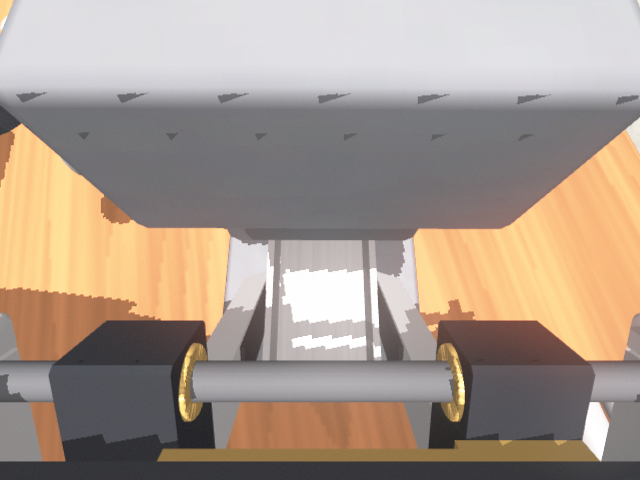

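The channel lies flat on the bed, against the fence and centred to about 0.2 mm. I'll release it and back out.

```bash
python3 -m inch '{"grip":[-0.1,0.3,1,1,1,1,1,1,1,1],"travel":[[0,0,0],[0,0,0],[0,0,0],[0,0,0],[-0.4,-2,1],[-0.8,-4,3],[-1.4,-7,5],[-2,-10,8],[-2.8,-14,12],[-2.8,-14,12]],"turn":[[0,0,0],[0,0,0],[0,0,0],[0,0,0],[0,0,0],[0,0,0],[0,0,0],[0,0,0],[0,0,0],[0,0,0]]}' 30
python3 - <<'E'
from rel import *
from ov import go
st(); 
for n in('wrist','side','scene'): snap(n,n+'6')
L,sl=edges('wrist6',(675,105.4),78.7)
sl(L[(abs(L[:,1])<40)&(L[:,2]>96)&(L[:,2]<106)&(L[:,0]<20)],-100,60,10,'walls')
sl(L[(abs(L[:,1])<80)&(abs(L[:,2]-20)<3)],-80,80,15,'foot')
w=L[(abs(L[:,1])<28)&(L[:,2]>96)&(L[:,2]<106)];print('front x',np.percentile(w[:,0],[.2,1,3]))
f=L[(abs(L[:,1])<70)&(abs(L[:,2]-20)<3)];print('foot front x',np.percentile(f[:,0],[.2,1,3]))
E
```

```text
clock: 10.0
eef_pos: [641.5, -66.6, 202.7]
eef_rot: [3.13, -0.606, 1.375]
wrist_force: [1.1, 0.7, -0.2]
finger_gap: 94.0
t 10.0 tcp [641.5 -66.6 202.7] rot [179.3 -34.7  78.8] F [ 1.1  0.7 -0.2] M [-0.23  0.05 -0.05] gap 94.0 q [-0.4   0.56  1.28  0.6   1.46 -0.32]
walls -70 y -23.4 26.0 mid 1.3 z 98.2 26
walls -60 y -23.5 26.1 mid 1.3 z 98.5 78
walls -50 y -22.9 26.4 mid 1.7 z 98.4 70
walls -40 y -23.3 26.5 mid 1.6 z 98.3 74
walls -30 y -23.5 26.0 mid 1.3 z 98.6 67
walls -20 y -22.8 26.3 mid 1.7 z 98.6 63
walls -10 y -23.0 26.5 mid 1.8 z 98.6 65
foot -80 y -58.6 61.1 mid 1.3 z 17.6 99
foot -65 y -60.3 63.8 mid 1.7 z 18.5 1364
foot -50 y -61.5 64.7 mid 1.6 z 18.6 927
foot -35 y -60.8 65.0 mid 2.1 z 18.6 724
foot -20 y -61.2 64.7 mid 1.8 z 18.6 669
foot -5 y -61.8 64.7 mid 1.4 z 18.6 656
foot 10 y -61.3 64.8 mid 1.8 z 18.6 628
foot 25 y -61.2 64.8 mid 1.8 z 18.6 612
foot 40 y -61.8 64.8 mid 1.5 z 18.6 578
foot 55 y -61.5 65.3 mid 1.9 z 18.5 348
foot 70 y -61.5 65.2 mid 1.9 z 18.5 151
front x [-62.32944213 -62.17676818 -61.50477619]
foot front x [-66.34297783 -65.62093412 -63.90885032]
```

View pics/wrist6.png

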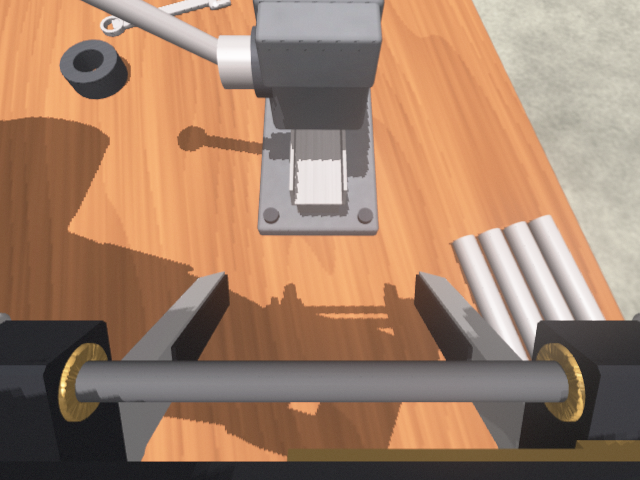

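View pics/scene6.png

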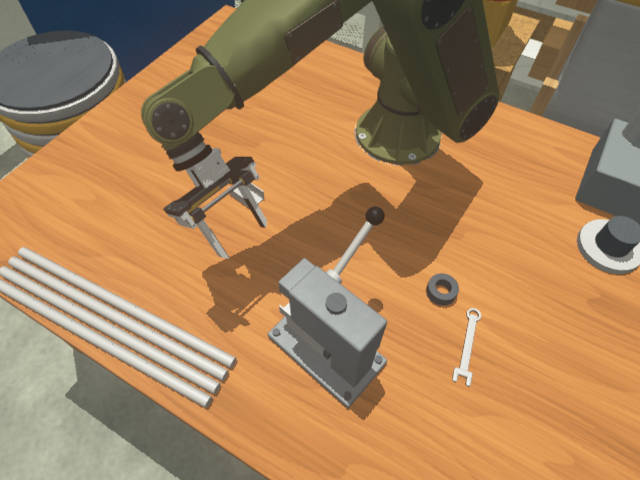

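Wrist view: the channel is on the bed at (318,180), still centred (wall midpoint 1.5, foot-plate midpoint 1.7) and against the fence. Now the lever.

Run:
```python
from h import *
a=np.radians(78.7); y=np.array([np.cos(a),np.sin(a),0]); z=np.array([0,0,-1.]); R=np.column_stack([np.cross(y,z),y,z])
cmd([500,10,370],R,'a')
R0=Ro.from_euler('xyz',manip.read_state()['eef_rot'])
print((Ro.from_matrix(R)*R0.inv()).magnitude()*57.3)
for n in('scene','side'):
  for f in(n+'6',):
    p,d,T,k=load(f); q=cloud(d,T,k)[d>0]
    b=q[np.linalg.norm(q-[497,141,261],axis=1)<24]
    from scipy.optimize import least_squares
    r=least_squares(lambda c:np.linalg.norm(b-c,axis=1)-18,[497,141,261],loss='soft_l1',f_scale=1); print(n,'ball',len(b),r.x.round(1))
```

```text
a travel cm [-14.06, 7.27, 17.17] turn [-32.2, -21.2, 87.0]
95.17425345427671
scene ball 296 [499.1 139.9 259.8]
side ball 271 [496.7 140.5 260.8]
```

```bash
python3 -m inch '{"grip":[1,1,1,1,1,1,1,1,1,1],"travel":[[-1,0,3],[-2,0,6],[-4,0,9],[-6,1,12],[-8,2,15],[-10,3,17],[-12,5,17],[-14,7,17],[-14,7,17],[-14,7,17]],"turn":[[-3.2,-2.1,8.7],[-6.4,-4.2,17.4],[-9.7,-6.4,26.1],[-12.9,-8.5,34.8],[-16.1,-10.6,43.5],[-19.3,-12.7,52.2],[-22.5,-14.8,60.9],[-25.8,-17,69.6],[-29,-19.1,78.3],[-32.2,-21.2,87]]}' 30
python3 - <<'E'
from h import *
st()
a=np.radians(78.7); y=np.array([np.cos(a),np.sin(a),0]); z=np.array([0,0,-1.]); R=np.column_stack([np.cross(y,z),y,z])
cmd([497.5,140.5,360],R,'over'); cmd([497.5,140.5,243],R,'grasp')
E
```

```text
clock: 11.4
eef_pos: [500.3, 8.3, 367.5]
eef_rot: [-3.139, -0.0, 2.951]
wrist_force: [-0.7, -0.6, 0.0]
finger_gap: 94.0
t 11.4 tcp [500.3   8.3 367.5] rot [-179.9   -0.   169.1] F [-0.7 -0.6  0. ] M [ 0.05 -0.03 -0.  ] gap 94.0 q [-0.06  0.12  1.37 -0.    1.65 -1.44]
over travel cm [-0.28, 13.22, -0.75] turn [0.1, -0.0, -0.4]
grasp travel cm [-0.28, 13.22, -12.45] turn [0.1, -0.0, -0.4]
```

```bash
python3 -m inch '{"grip":[1,1,1,1,1,1],"travel":[[-0.1,4,-0.7],[-0.2,8,-0.7],[-0.3,11,-0.7],[-0.3,13.2,-0.7],[-0.3,13.2,-0.7],[-0.3,13.2,-0.7]],"turn":[[0,0,0],[0,0,-0.4],[0,0,-0.4],[0,0,-0.4],[0,0,-0.4],[0,0,-0.4]]}' 30
python3 - <<'E'
from h import *
st(); snap('wrist','wrist7')
p,d,T,k=load('wrist7'); q=cloud(d,T,k)[d>0]
b=q[np.linalg.norm(q-[497,141,261],axis=1)<24]
from scipy.optimize import least_squares
r=least_squares(lambda c:np.linalg.norm(b-c,axis=1)-18,[497,141,261],loss='soft_l1',f_scale=1); print('ball',len(b),r.x.round(1))
E
```

```text
clock: 12.15
eef_pos: [497.2, 140.1, 360.0]
eef_rot: [-3.139, -0.001, 2.945]
wrist_force: [-0.5, -0.2, 0.3]
finger_gap: 93.9
t 12.15 tcp [497.2 140.1 360. ] rot [-1.798e+02 -1.000e-01  1.687e+02] F [-0.5 -0.2  0.3] M [ 0.12 -0.06  0.02] gap 93.9 q [ 0.2   0.16  1.34 -0.    1.64 -1.17]
ball 1779 [497.9 142.4 261.6]
```

View pics/wrist7.png

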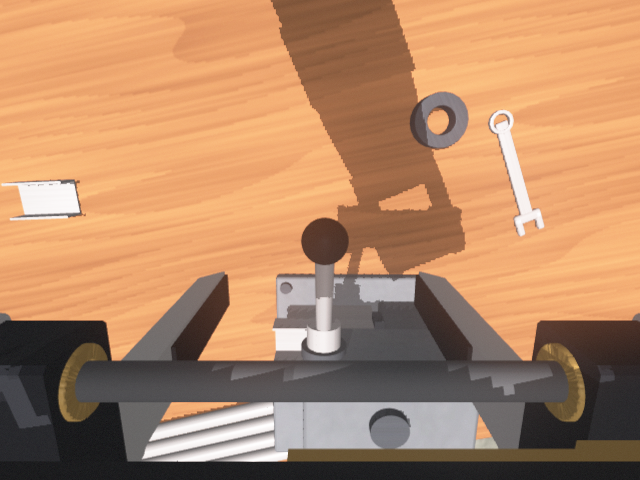

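The ball is at (325,241) in the wrist view, centred between the fingers, and fits to (498, 142, 261). I'll grip it with the jaws along the hinge direction.

```bash
python3 -m inch '{"grip":[1,1,1,1,0.3,-0.3,-0.6,-0.6,-0.6,-0.6],"travel":[[0,0,-3.5],[0,0.1,-7],[0,0.1,-10.5],[0,0.1,-11.8],[0,0.1,-11.8],[0,0.1,-11.8],[0,0.1,-11.8],[0,0.1,-11.8],[0,0.1,-11.8],[0,0.1,-11.8]],"turn":[[0,0,0],[0,0,0],[0,0,0],[0,0,0],[0,0,0],[0,0,0],[0,0,0],[0,0,0],[0,0,0],[0,0,0]]}' 30
python3 - <<'E'
from h import *
st()
s=manip.read_state(); o=s['eef_pos']
# arc: travel for lever angle
a=np.radians(78.7); ey=np.array([-np.sin(a),np.cos(a)])
for th in np.arange(0,1.02,.06):
    al=np.radians(35); r=150*(np.cos(al-th)-np.cos(al)); z=150*(np.sin(al-th)-np.sin(al))
    print(round(th,2),[round(v,2) for v in (*(r*ey/10),z/10)])
E
```

```text
clock: 13.45
eef_pos: [497.3, 141.0, 242.2]
eef_rot: [-3.139, -0.001, 2.944]
wrist_force: [3.5, 13.8, -0.1]
finger_gap: 37.7
t 13.45 tcp [497.3 141.  242.2] rot [-179.9   -0.   168.7] F [ 3.5 13.8 -0.1] M [ 2.69 -0.57  0.  ] gap 37.7 q [ 0.21  0.2   1.56 -0.    1.38 -1.17]
0.0 [np.float64(-0.0), np.float64(0.0), np.float64(0.0)]
0.06 [np.float64(-0.48), np.float64(0.1), np.float64(-0.75)]
0.12 [np.float64(-0.92), np.float64(0.18), np.float64(-1.53)]
0.18 [np.float64(-1.32), np.float64(0.26), np.float64(-2.34)]
0.24 [np.float64(-1.66), np.float64(0.33), np.float64(-3.17)]
0.3 [np.float64(-1.96), np.float64(0.39), np.float64(-4.02)]
0.36 [np.float64(-2.2), np.float64(0.44), np.float64(-4.88)]
0.42 [np.float64(-2.39), np.float64(0.48), np.float64(-5.76)]
0.48 [np.float64(-2.53), np.float64(0.51), np.float64(-6.65)]
0.54 [np.float64(-2.62), np.float64(0.52), np.float64(-7.54)]
0.6 [np.float64(-2.66), np.float64(0.53), np.float64(-8.44)]
0.66 [np.float64(-2.64), np.float64(0.53), np.float64(-9.34)]
0.72 [np.float64(-2.57), np.float64(0.51), np.float64(-10.24)]
0.78 [np.float64(-2.45), np.float64(0.49), np.float64(-11.13)]
0.84 [np.float64(-2.28), np.float64(0.45), np.float64(-12.01)]
0.9 [np.float64(-2.05), np.float64(0.41), np.float64(-12.88)]
0.96 [np.float64(-1.77), np.float64(0.35), np.float64(-13.73)]
```

Only one finger is bearing on the ball (13.8 N along +y), so I'll shift about 1 mm that way and let the jaws close.

```bash
python3 -m inch '{"grip":[-0.6,-0.6,-0.6],"travel":[[0.02,0.1,0],[0.02,0.12,0],[0.02,0.12,0]],"turn":[[0,0,0],[0,0,0],[0,0,0]]}' 30
python3 - <<'E'
from h import *
st(); snap('side','side8'); snap('wrist','wrist8')
E
```

```text
clock: 13.82
eef_pos: [497.5, 142.1, 242.2]
eef_rot: [-3.139, -0.001, 2.944]
wrist_force: [0.5, 0.5, -1.2]
finger_gap: 35.1
t 13.82 tcp [497.5 142.1 242.2] rot [-179.9   -0.   168.7] F [ 0.5  0.5 -1.2] M [ 0.29 -0.21 -0.02] gap 35.1 q [ 0.21  0.2   1.56 -0.    1.38 -1.16]
```

View pics/wrist8.png

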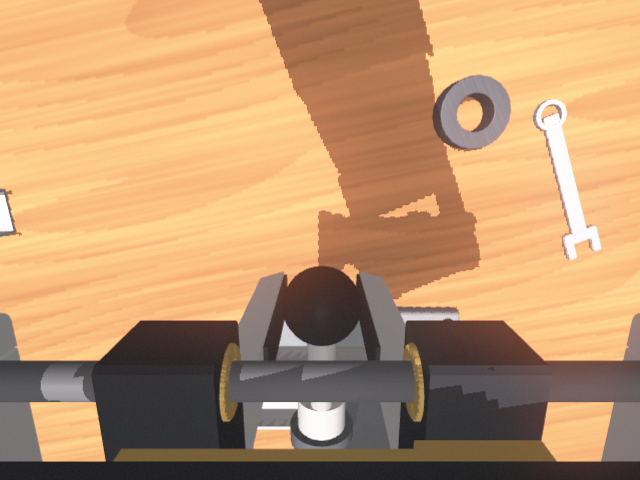

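Both pads are on the ball (gap 35.1 mm, lateral force near zero). I'll swing the lever down along its arc.

```bash
python3 -m inch '{"grip":[-0.7,-0.7,-0.7,-0.7,-0.7,-0.7,-0.7,-0.7,-0.7],"travel":[[0,0,0],[-0.48,0.1,-0.75],[-0.92,0.18,-1.53],[-1.32,0.26,-2.34],[-1.66,0.33,-3.17],[-1.96,0.39,-4.02],[-2.2,0.44,-4.88],[-2.39,0.48,-5.76],[-2.39,0.48,-5.76]],"turn":[[0,0,0],[0,0,0],[0,0,0],[0,0,0],[0,0,0],[0,0,0],[0,0,0],[0,0,0],[0,0,0]]}' 45
python3 - <<'E'
from h import *
st(); snap('side','side9')
s=manip.read_state()
a=np.radians(78.7); ey=np.array([-np.sin(a),np.cos(a)])
t0=.42;al=np.radians(35)
for th in np.arange(.42,1.02,.06):
    r=150*(np.cos(al-th)-np.cos(al-t0)); z=150*(np.sin(al-th)-np.sin(al-t0))
    print(round(th,2),[float(round(v,2)) for v in (*(r*ey/10),z/10)])
E
```

```text
clock: 15.05
eef_pos: [473.7, 147.0, 185.0]
eef_rot: [-3.139, 0.0, 2.944]
wrist_force: [-1.9, 0.8, 9.4]
finger_gap: 34.1
t 15.05 tcp [473.7 147.  185. ] rot [-179.9    0.   168.7] F [-1.9  0.8  9.4] M [0.1  0.14 0.05] gap 34.1 q [ 0.23  0.2   1.7  -0.    1.25 -1.14]
0.42 [-0.0, 0.0, 0.0]
0.48 [-0.14, 0.03, -0.89]
0.54 [-0.23, 0.05, -1.78]
0.6 [-0.27, 0.05, -2.68]
0.66 [-0.25, 0.05, -3.58]
0.72 [-0.18, 0.04, -4.48]
0.78 [-0.06, 0.01, -5.37]
0.84 [0.12, -0.02, -6.25]
0.9 [0.34, -0.07, -7.12]
0.96 [0.62, -0.12, -7.98]
1.02 [0.95, -0.19, -8.81]
```

View pics/side9.png

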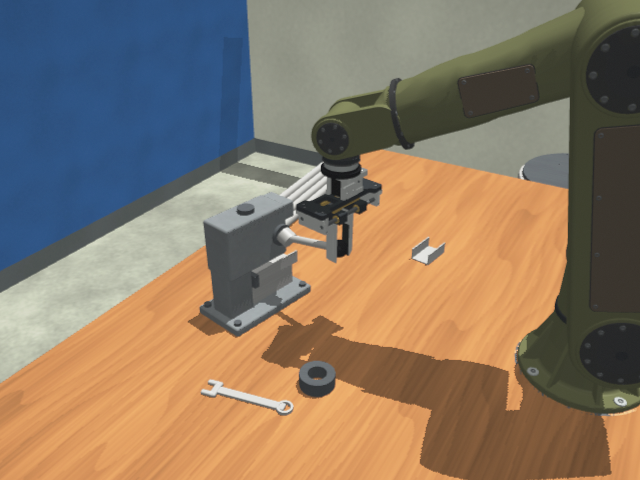

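```bash
python3 -m inch '{"grip":[-0.7,-0.7,-0.7,-0.7,-0.7,-0.7,-0.7,-0.7,-0.7],"travel":[[-0.14,0.03,-0.89],[-0.23,0.05,-1.78],[-0.27,0.05,-2.68],[-0.25,0.05,-3.58],[-0.18,0.04,-4.48],[-0.06,0.01,-5.37],[0.12,-0.02,-6.25],[0.34,-0.07,-7.12],[0.34,-0.07,-7.12]],"turn":[[0,0,0],[0,0,0],[0,0,0],[0,0,0],[0,0,0],[0,0,0],[0,0,0],[0,0,0],[0,0,0]]}' 45
python3 - <<'E'
from h import *
st(); snap('side','side10');snap('scene','scene10');snap('wrist','wrist10')
for f in('side10','wrist10','scene10'):
    p,d,T,k=load(f); C=cloud(d,T,k)
    a=np.radians(78.7); o=np.array([674.5,105.5]); ex=np.array([np.cos(a),np.sin(a)]);ey=np.array([-np.sin(a),np.cos(a)])
    q=C[d>0]; col=p[d>0]; 
    L=np.column_stack([(q[:,:2]-o)@ex,(q[:,:2]-o)@ey,q[:,2]])
    m=(abs(L[:,0])<14)&(L[:,1]>85)&(L[:,1]<180)&(L[:,2]>100)&(L[:,2]<280)
    s=L[m]
    for y in range(85,180,15):
        t=s[(s[:,1]>=y)&(s[:,1]<y+15)]
        if len(t)>5: print(f,y+7,'z max',np.percentile(t[:,2],[50,95]).round(1),len(t))
E
```

```text
clock: 16.23
eef_pos: [477.3, 146.3, 114.6]
eef_rot: [-3.14, 0.001, 2.944]
wrist_force: [-4.4, -0.9, 12.9]
finger_gap: 34.5
t 16.23 tcp [477.3 146.3 114.6] rot [-1.799e+02  1.000e-01  1.687e+02] F [-4.4 -0.9 12.9] M [-0.04  0.63  0.04] gap 34.5 q [ 0.23  0.29  1.76 -0.    1.09 -1.15]
side10 92 z max [170.5 177.8] 19
side10 167 z max [147.8 152.2] 11
wrist10 137 z max [156.1 158. ] 13
wrist10 152 z max [159.5 161.8] 1130
wrist10 167 z max [157.6 159.4] 589
scene10 92 z max [171.6 174.5] 52
scene10 107 z max [168.3 171.7] 48
scene10 122 z max [164.3 168.3] 49
scene10 137 z max [161.1 163.6] 45
scene10 152 z max [157.3 160.6] 45
scene10 167 z max [157.2 230.1] 88
scene10 182 z max [253.6 268.7] 143
```

View pics/side10.png

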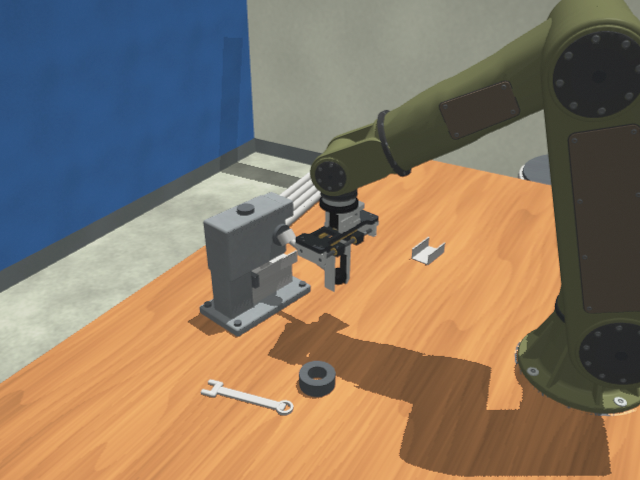

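View pics/wrist10.png

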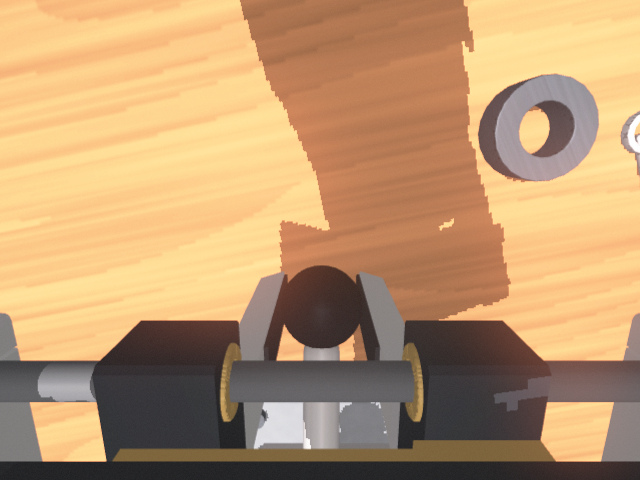

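```bash
python3 -m inch '{"grip":[-0.7,-0.7,-0.7],"travel":[[0.14,-0.03,-0.45],[0.3,-0.06,-0.9],[0.3,-0.06,-0.9]],"turn":[[0,0,0],[0,0,0],[0,0,0]]}' 60; python3 -m inch '{"grip":[-0.7,-0.7,-0.7],"travel":[[0.08,-0.02,-0.2],[0.15,-0.03,-0.4],[0.15,-0.03,-0.4]],"turn":[[0,0,0],[0,0,0],[0,0,0]]}' 60
```

```text
clock: 16.75
eef_pos: [480.0, 145.8, 106.5]
eef_rot: [-3.14, 0.001, 2.944]
wrist_force: [-7.2, -0.6, 12.4]
finger_gap: 34.0
clock: 17.12
eef_pos: [481.3, 145.5, 103.3]
eef_rot: [-3.14, 0.002, 2.945]
wrist_force: [-8.4, -0.3, 13.1]
finger_gap: 33.7
```

```bash
python3 -m inch '{"grip":[-0.7,-0.7,-0.7],"travel":[[0.06,-0.01,-0.2],[0.12,-0.03,-0.4],[0.12,-0.03,-0.4]],"turn":[[0,0,0],[0,0,0],[0,0,0]]}' 60
python3 - <<'E'
from h import *
st(); snap('scene','scene11');snap('wrist','wrist11');snap('side','side11')
for f in('scene11','scene10','scene6'):
    p,d,T,k=load(f); C=cloud(d,T,k)
    a=np.radians(78.7); o=np.array([674.5,105.5]); ex=np.array([np.cos(a),np.sin(a)]);ey=np.array([-np.sin(a),np.cos(a)])
    q=C[d>0]
    L=np.column_stack([(q[:,:2]-o)@ex,(q[:,:2]-o)@ey,q[:,2]])
    lo,hi=(100,158)
    m=(abs(L[:,0])<14)&(L[:,1]>lo)&(L[:,1]<hi)&(L[:,2]>110)&(L[:,2]<(185 if f!='scene6' else 270))
    s=L[m]; v=cv2.fitLine(s[:,1:].astype(np.float32),cv2.DIST_HUBER,0,.01,.01).ravel(); print(f,len(s),'angle below level',-np.degrees(np.arctan(v[1]/v[0])), 'z at y=58',v[3]+(58-v[2])*v[1]/v[0])
E
```

```text
clock: 17.5
eef_pos: [482.7, 145.3, 100.2]
eef_rot: [-3.14, 0.003, 2.945]
wrist_force: [-5.2, -0.4, 12.8]
finger_gap: 34.5
t 17.5 tcp [482.7 145.3 100.2] rot [-179.9    0.2  168.7] F [-5.2 -0.4 12.8] M [0.06 0.71 0.09] gap 34.5 q [ 0.22  0.31  1.76 -0.    1.06 -1.15]
scene11 171 angle below level 18.87396 z at y=58 180.31999
scene10 183 angle below level 13.26798 z at y=58 179.96532
scene6 312 angle below level -35.3488 z at y=58 182.65158
```

View pics/wrist11.png

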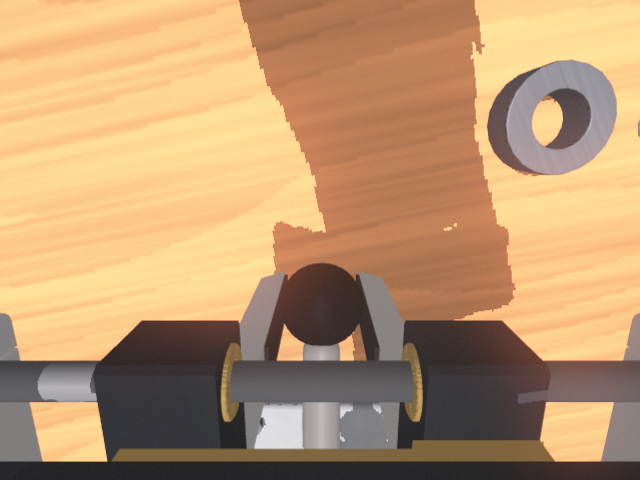

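```bash
python3 -m inch '{"grip":[-1,-1,-1,-1],"travel":[[0.06,-0.01,-0.2],[0.12,-0.03,-0.4],[0.15,-0.03,-0.5],[0.15,-0.03,-0.5]],"turn":[[0,0,0],[0,0,0],[0,0,0],[0,0,0]]}' 60
cat > ang.py <<'E'
from h import *
def ang(f):
    p,d,T,k=load(f); C=cloud(d,T,k)
    a=np.radians(78.7); o=np.array([674.5,105.5]); ex=np.array([np.cos(a),np.sin(a)]);ey=np.array([-np.sin(a),np.cos(a)])
    q=C[d>0]
    L=np.column_stack([(q[:,:2]-o)@ex,(q[:,:2]-o)@ey,q[:,2]])
    lo,hi=(100,158)
    m=(abs(L[:,0])<14)&(L[:,1]>lo)&(L[:,1]<hi)&(L[:,2]>110)&(L[:,2]<270)
    s=L[m]; v=cv2.fitLine(s[:,1:].astype(np.float32),cv2.DIST_HUBER,0,.01,.01).ravel(); print(f,len(s),'angle below level',-np.degrees(np.arctan(v[1]/v[0])), 'z at y=58',v[3]+(58-v[2])*v[1]/v[0])
E
python3 - <<'E'
from ang import *
st(); snap('scene','scene12'); ang('scene12')
E
```

```text
clock: 18.15
eef_pos: [484.4, 144.9, 96.6]
eef_rot: [-3.141, 0.004, 2.945]
wrist_force: [-5.7, -1.2, 16.7]
finger_gap: 34.3
t 18.15 tcp [484.4 144.9  96.6] rot [-179.9    0.2  168.7] F [-5.7 -1.2 16.7] M [-0.4   0.89 -0.16] gap 34.3 q [ 0.22  0.32  1.76 -0.    1.05 -1.15]
scene12 169 angle below level 20.516691 z at y=58 180.51102
```

The rod now measures about 20.5° below level and the force is rising, so it's at the stop. I'll press slightly further and hold.

```bash
python3 -m inch '{"grip":[-1,-1,-1,-1,-1,-1,-1,-1],"travel":[[0,0,-0.2],[0,0,-0.4],[0,0,-0.4],[0,0,-0.4],[0,0,-0.4],[0,0,-0.4],[0,0,-0.4],[0,0,-0.4]],"turn":[[0,0,0],[0,0,0],[0,0,0],[0,0,0],[0,0,0],[0,0,0],[0,0,0],[0,0,0]]}' 60
python3 - <<'E'
from ang import *
st(); snap('scene','scene13'); ang('scene13'); snap('wrist','wrist13'); snap('side','side13')
E
```

```text
clock: 19.2
eef_pos: [485.7, 144.7, 95.4]
eef_rot: [-3.141, 0.009, 2.945]
wrist_force: [-7.2, -4.6, 30.3]
finger_gap: 34.1
t 19.2 tcp [485.7 144.7  95.4] rot [-180.     0.5  168.8] F [-7.2 -4.6 30.3] M [-0.95  1.13  0.24] gap 34.1 q [ 0.22  0.32  1.77 -0.    1.04 -1.15]
scene13 167 angle below level 20.104849 z at y=58 179.71432
```

View pics/side13.png

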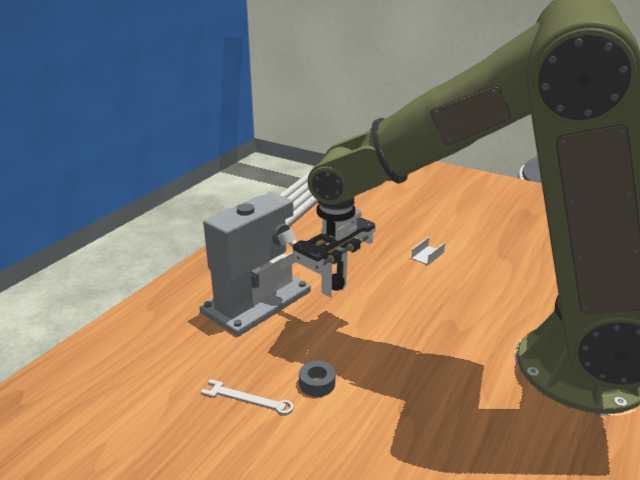

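The lever is at its stop: 30 N steady, rod at 20°, held for over a second. Now I'll ease it back up, still gripped.

Run:
```python
from h import *
a=np.radians(78.7); ey=np.array([-np.sin(a),np.cos(a)]); al=np.radians(35)
for t0,r_ in((.96,np.arange(.96,.45,-.06)),(.48,np.arange(.48,-.01,-.06))):
  for th in r_:
    r=15*(np.cos(al-th)-np.cos(al-t0)); z=15*(np.sin(al-th)-np.sin(al-t0)); print(round(th,2),[float(round(v,2)) for v in (*(r*ey),z)])
```

```text
0.96 [-0.0, 0.0, 0.0]
0.9 [-0.28, 0.06, 0.85]
0.84 [-0.5, 0.1, 1.72]
0.78 [-0.68, 0.14, 2.61]
0.72 [-0.8, 0.16, 3.5]
0.66 [-0.87, 0.17, 4.39]
0.6 [-0.89, 0.18, 5.29]
0.54 [-0.85, 0.17, 6.19]
0.48 [-0.76, 0.15, 7.09]
0.48 [-0.0, 0.0, 0.0]
0.42 [0.14, -0.03, 0.89]
0.36 [0.33, -0.07, 1.77]
0.3 [0.58, -0.12, 2.63]
0.24 [0.87, -0.17, 3.48]
0.18 [1.22, -0.24, 4.31]
0.12 [1.61, -0.32, 5.11]
0.06 [2.05, -0.41, 5.89]
0.0 [2.53, -0.51, 6.65]
```

```bash
python3 -m inch '{"grip":[-1,-1,-1,-1,-1,-1,-1,-1,-1],"travel":[[-0.1,0,0.3],[-0.4,0.06,0.85],[-0.7,0.1,1.72],[-0.95,0.14,2.61],[-1.1,0.16,3.5],[-1.2,0.17,4.39],[-1.2,0.18,5.29],[-1.2,0.17,6.19],[-1.15,0.15,7.09]],"turn":[[0,0,0],[0,0,0],[0,0,0],[0,0,0],[0,0,0],[0,0,0],[0,0,0],[0,0,0],[0,0,0]]}' 60
python3 - <<'E'
from ang import *
st(); snap('scene','scene14'); ang('scene14')
E
```

```text
clock: 20.48
eef_pos: [475.7, 146.7, 167.8]
eef_rot: [3.139, 0.013, 2.945]
wrist_force: [9.0, 4.2, 5.2]
finger_gap: 34.0
t 20.48 tcp [475.7 146.7 167.8] rot [179.9   0.8 168.7] F [9.  4.2 5.2] M [ 0.79 -1.51 -0.08] gap 34.0 q [ 0.23  0.21  1.72 -0.    1.19 -1.15]
scene14 228 angle below level -8.744499 z at y=58 180.89758
```

```bash
python3 -m inch '{"grip":[-1,-1,-1,-1,-1,-1,-1,-1,-1,-1],"travel":[[0.1,-0.03,0.7],[0.25,-0.06,1.45],[0.45,-0.1,2.3],[0.75,-0.15,3.15],[1.1,-0.22,3.95],[1.5,-0.3,4.75],[1.9,-0.38,5.5],[2.15,-0.43,5.9],[2.35,-0.47,6.25],[2.35,-0.47,6.25]],"turn":[[0,0,0],[0,0,0],[0,0,0],[0,0,0],[0,0,0],[0,0,0],[0,0,0],[0,0,0],[0,0,0],[0,0,0]]}' 60
python3 - <<'E'
from ang import *
st(); snap('scene','scene15'); ang('scene15'); snap('side','side15'); snap('wrist','wrist15')
E
```

```text
clock: 21.78
eef_pos: [498.5, 142.0, 229.9]
eef_rot: [3.14, 0.01, 2.945]
wrist_force: [3.2, 3.2, -13.0]
finger_gap: 34.4
t 21.77 tcp [498.5 142.  229.9] rot [179.9   0.6 168.8] F [  3.2   3.2 -13. ] M [ 0.58 -0.2   0.01] gap 34.4 q [ 0.21  0.2   1.58 -0.    1.34 -1.17]
scene15 311 angle below level -35.691822 z at y=58 182.23561
```

View pics/side15.png

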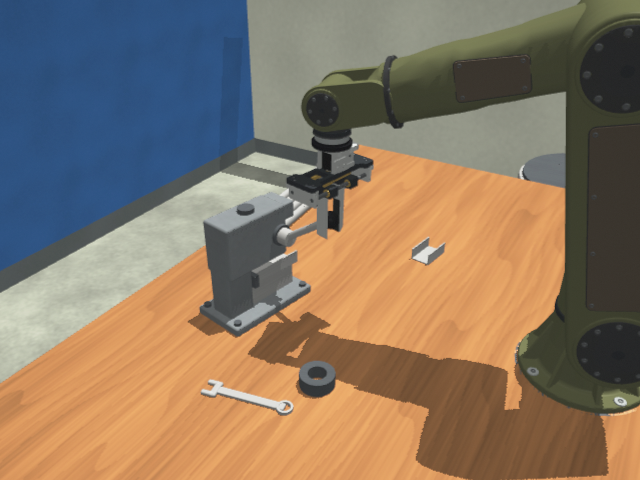

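The lever is back at its upper stop (about 35.5°, 13 N against the stop). I'll relax, open and rise clear.

```bash
python3 -m inch '{"grip":[-0.6,-0.2,0.4,1,1,1,1,1,1,1],"travel":[[0,0,-0.05],[0,0,-0.05],[0,0,-0.05],[0,0,-0.05],[0,0,-0.05],[0,0,0.5],[0,0,3],[0,0,6],[0,0,10],[0,0,10]],"turn":[[0,0,0],[0,0,0],[0,0,0],[0,0,0],[0,0,0],[0,0,0],[0,0,0],[0,0,0],[0,0,0],[0,0,0]]}' 20; 
python3 -m inch '{"grip":[1,1,1,1,1],"travel":[[-1,-3,2],[-2,-7,2],[-3,-12,2],[-4,-16,2],[-4,-16,2]],"turn":[[0,0,0],[0,0,0],[0,0,0],[0,0,0],[0,0,0]]}'
python3 - <<'E'
from ang import *
from ov import *
st(); snap('scene','scene16'); ang('scene16'); snap('side','side16')
it=[(PRESS,(675,105.4,78.7),(0,0,255)),(CH,(675,105.4,78.7,70),(0,255,0))]
go('side16',(190,185,350,335),'o16',[],S=4)
for f in('side5','side6','side16'):
    p,d,T,k=load(f); print(f,len(d))
p0=load('side6')[0][240:300,240:305].astype(int);p1=load('side16')[0][240:300,240:305].astype(int);print('diff',abs(p1-p0).mean(), (abs(p1-p0).max(2)>40).sum())
for l in('channel','short_channel','collar','wrench'): print(l,manip.look_for('side',l)[:2], manip.look_for('scene',l)[:2])
E
```

```text
clock: 23.18
eef_pos: [499.2, 142.2, 333.2]
eef_rot: [3.138, 0.016, 2.945]
wrist_force: [-0.3, -0.6, -1.4]
finger_gap: 93.8
clock: 23.8
eef_pos: [458.6, -19.6, 352.6]
eef_rot: [3.138, 0.015, 2.942]
wrist_force: [0.3, 0.2, -0.0]
finger_gap: 94.2
t 23.8 tcp [458.6 -19.6 352.6] rot [179.8   0.9 168.6] F [ 0.3  0.2 -0. ] M [ 0.08 -0.08 -0.02] gap 94.2 q [-0.12  0.01  1.52  0.    1.6  -1.5 ]
scene16 315 angle below level -35.58895 z at y=58 182.38397
side5 480
side6 480
side16 480
diff 17.302393162393162 188
channel [{'bbox': [253.0, 250.0, 297.6, 278.8], 'p': 0.55}] [{'bbox': [276.8, 303.8, 318.6, 343.5], 'p': 0.67}, {'bbox': [265.3, 204.7, 387.8, 407.0], 'p': 0.63}]
short_channel [{'bbox': [413.8, 240.2, 446.2, 266.0], 'p': 0.89}, {'bbox': [201.5, 192.9, 342.5, 335.3], 'p': 0.44}] [{'bbox': [232.9, 177.8, 266.1, 208.7], 'p': 0.73}]
collar [{'bbox': [299.9, 360.7, 339.6, 395.8], 'p': 0.67}] [{'bbox': [425.5, 272.0, 460.8, 307.5], 'p': 0.66}]
wrench [{'bbox': [201.2, 381.7, 293.7, 414.8], 'p': 0.96}, {'bbox': [202.2, 194.4, 342.3, 333.7], 'p': 0.62}] [{'bbox': [453.0, 309.6, 479.5, 385.8], 'p': 0.82}]
```

View pics/o16.png

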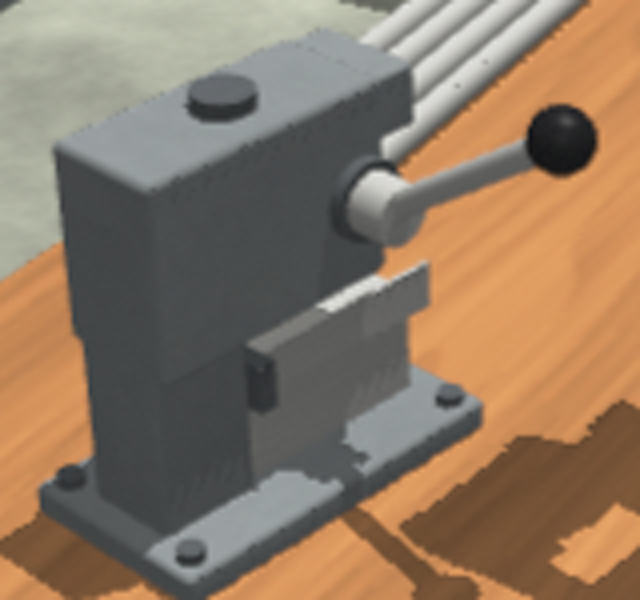

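View pics/scene16.png

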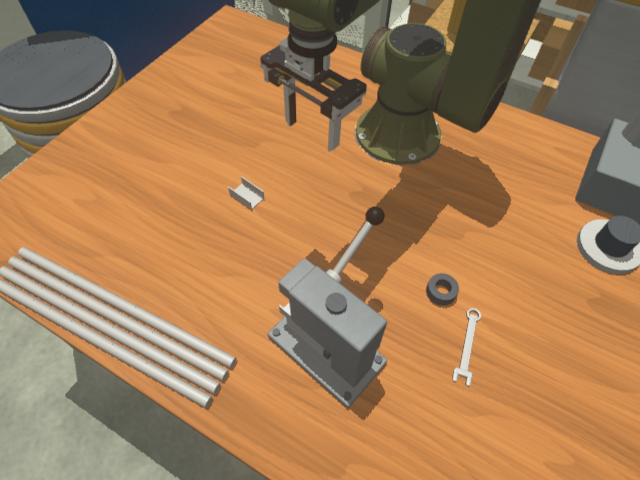

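Run:
```python
from rel import *
for f in('side6','side16','scene6','scene16'):
    L,sl=edges(f,(675,105.4),78.7); w=L[(abs(L[:,1])<35)&(L[:,2]>80)&(L[:,2]<103)&(L[:,0]<60)&(L[:,0]>-90)]
    print(f,len(w),'x',np.percentile(w[:,0],[1,3,50]).round(1),'y',np.percentile(w[:,1],[3,50,97]).round(1),'ztop',np.percentile(w[:,2],97).round(1))
d0=load('side6')[1];d1=load('side16')[1];m=abs(d1-d0)[245:290,245:300];print((m>4).sum(),m.size,np.median(m))
```

```text
side6 339 x [-65.5 -61.9  -2.6] y [23.  26.6 29.9] ztop 100.9
side16 341 x [-66.2 -62.3  -1.4] y [23.  26.5 29.6] ztop 101.4
scene6 62 x [-65.  -64.8 -50.4] y [-27.6 -26.6 -24. ] ztop 101.2
scene16 67 x [-64.9 -64.8 -48.4] y [-27.5 -26.6 -23.7] ztop 100.9
812 2475 2.8283691
```

The channel is where it was before the press stroke, to within the noise, so I'm handing in.

Run:
```python
from h import *
st(); print(manip.sign_off())
```

```text
t 24.3 tcp [459.3 -17.4 353. ] rot [179.8   0.9 168.8] F [ 0.5 -1.   1. ] M [ 0.08 -0.04  0.01] gap 94.3 q [-0.12  0.01  1.52  0.    1.6  -1.49]
the job is handed in; nothing more can be done
None
```

I seated the long channel in the press, worked the lever through its full stroke, and handed the job in at 24.3 s. No verdict came back.

- **Channel:** It lies on the bed, open side up. I fed it in with the hand leaning 35° until it touched the fence, with about 9 N of contact force. It measures within about 0.5 mm of centre.
- **Lever:** I gripped the ball and swung the lever down until the force rose to 30 N, with the rod at about 20° below level. It stayed there for over a second. I then eased it up, still gripped, at about 0.5 rad/s, and let go only at the upper stop, where it measures about 35.6° above level.
- **Final checks:**
  - The channel shows no movement since I placed it, within about 1 mm.
  - The short channel, collar and wrench are where they started.
  - The gripper is open and clear of everything.
- **Disagreements and slips:**
  - The ball slid about 10 mm along the finger pads during the stroke, so I judged the stop by rod angle and force rather than hand position.
  - The three cameras disagreed by a few mm on the press position, so I centred the channel from wrist views showing it and the press together.
  - A last raw image and depth comparison of the channel area also showed differences (2.8 mm median in depth). I put these down to shadow and depth noise, because the measured channel positions matched.

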